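# Lay the loupe-stand bracket over the stop block

### The job

With closed fingertips only, push the upright grey-footed bracket along the bench until the front edge of its foot sits squared up against the near face of the cork-topped wooden block, the bracket still standing. Then push its upright over, slowly, so that it lies down gently across the top of the block with the screws in the underside of its foot facing out, and leave it lying there. Do not grasp or lift the bracket, and leave the watch, the eyeglass and the white case alone.

Things in the scene. Friction and masses are not known exactly. Their poses are not given: they have to be found in the camera images.
- bracket: Loose bracket, about 0.75 kg: polished, slippery dark steel foot 115 (x) x 64 (y) x 16 mm thick, slim aluminium upright. Origin: middle of the foot's LOWER FRONT EDGE; x forward to the block, y along that edge, z up the upright. Foot spans x = -115 to 0; upright's front face at x = -50, rear face at x = -58 mm. Heavy foot: it balances at about 75 degrees of tipping and drops the rest by itself.
- bracket_top (a point): Middle of the upper end of the upright, 166 mm above the underside of the foot (x = -54 mm in the bracket's frame). The upright is 30 mm wide, 8 mm thick, with a vertical slot 14 mm wide, open from 36 to 152 mm height.
- stop_block: Wooden block, cork top, fixed: 110 deep, 130 wide, 51 mm high. Origin: bottom middle of its NEAR face (the stop); x away from the bracket, square to that face, y along it. Bracket starts 18 to 42 mm before the face, up to 18 mm sideways, 0.2 rad askew. Once laid over, its foot stands on edge along the face (bracket origin 16 mm before the face), upright level on the cork.
- watch: Wristwatch with dark bezel, 49 x 68 x 26 mm, a bystander; origin at the centre of its underside.
- eyeglass: Watchmaker's eyeglass, black with a tan ring, 35 mm across and 30 mm high, a bystander; origin at the centre of its underside.
- case: White oval case, 46 x 86 x 21 mm, a bystander; origin at the centre of its underside.
- cable (a point): A point of the lamp's black cable, which hangs fixed over the bench on the right of the work, about 0.48 m up: it runs roughly along x, from x = 0.3 to 0.8 m, at y = -0.15 to -0.2 m. The arm must keep clear of it; the hand may have to cross above it to reach the work.

How it is judged:
On the way:
1. the bracket stands upright with the front edge of its foot squared against the block's near face (within 5 mm and 0.08 rad) (x of bracket in the frame of stop_block above -0.005 m and angle between the x axis of bracket and the x axis of stop_block, either way round below 0.08 rad and angle between bracket's own z axis and vertical below 0.1 rad), for 0.1 s.
At the end, for the whole second after the job is handed in: Bracket at rest across the block: upright level within 7 degrees, its top end 120 mm or more beyond the near face; lower front edge of the foot at most 30 mm before that face, under 12 mm high and within 45 mm of the block's middle (angle between bracket's own z axis and vertical between 1.45 and 1.69 rad and x of bracket_top in the frame of stop_block above 0.12 m and height (world z) of bracket below 0.012 m and x of bracket in the frame of stop_block above -0.03 m and y of bracket in the frame of stop_block between -0.045 and 0.045 m and linear speed of bracket below 0.02 m/s); the robot touches nothing.
It fails at once if the bracket is swung, thrown or dropped: it turns faster than 3 rad/s (angular speed of bracket above 3 rad/s).
It fails at once if the bracket is lifted: the front edge of its foot rises more than 25 mm off the bench (height (world z) of bracket above 0.025 m).
It fails at once if the bracket's upright is taken between the fingers (x of the grasp point in the frame of bracket between -0.058 and -0.05 m and y of the grasp point in the frame of bracket between -0.015 and 0.015 m and z of the grasp point in the frame of bracket between 0.02 and 0.17 m).
It fails at once if the watch, the eyeglass or the white case is disturbed (moved over 15 mm) (distance of any of watch, eyeglass, case from where it was at the start of the episode above 0.015 m).
It also fails if it takes over 67 s, if anything falls off the work surface, if the arm or the gripper's body presses on something with over 40 N, if the wrist force passes 120 N, or if a joint passes its speed limit or range.

### The arm

A 6-joint arm with a two-finger parallel gripper is mounted at the origin on a cart in front of the work surface, level with it; the furniture and walls round the work are solid. World frame = base frame: x ahead of the robot, y to its left, z up, the work surface at z = 0. Lengths are in m, angles in rad, forces in N, time in s.
With the tool pointing down it reaches from about 0.35 to 0.975 m from the base axis. Payload 4.9 kg.
Tool frame: the origin (TCP) lies at the very end of the fingers, on their centre line; the grasp point (between the pads) lies 19 mm behind it; z points along the fingers, y is the line along which they close (so a half turn about z gives the same grasp; the last joint's range is limited). The gripper opens to 85 mm and grips with 20 to 120 N. Pads are 22 mm wide; open, the fingers measure 114 mm over their backs; the gripper's body (76 mm by 85 mm) begins 54 mm behind the grasp point. The pads swing forward as they close: fully open they stand 13 mm farther back than shut.
Start: joints at [-0.119, 0.053, 1.613, -0, 1.476, -0.119], TCP at [0.625, 0, 0.231] pointing down, gripper open.
Joint ranges: [-3.01, 3.01], [-1.01, 2.22], [0.06, 2.58], [-1.02, 4.17], [0.09, 2.62], [-3.14, 3.14]. Speed limits (rad/s): [2.57, 2.57, 3.14, 3.14, 3.14, 3.14].

### API

Orientations are given as a rotation vector (axis times angle).
In Python, from station import ctrl gives the robot as it stands.
- The arm moves only by the shell command python3 -m crank 'ROWS' [OPENING] [FORCE]. ROWS is text: rows parted by semicolons, each of 4 numbers parted by spaces: the shift along the world's x, y, z in units of 0.5 m (1.0 is 0.5 m), then the turn about the world's z in units of 90 degrees (1.0 is 90 degrees). In form: x y z turn; .... A call has exactly 5 rows; each row shifts and turns the commanded pose from where the row before left it; what a row does not reach is not made up. A row lasts 1/12 s, in which the tool goes at most 41.7 mm and 7.16 degrees, less where a joint would pass 70% of its speed; a pose out of reach is approached as far as the arm can. A call with a number of a shift or a turn outside -1 to 1 is refused whole. A call with a gripper value outside its range is refused whole. OPENING is the opening in per cent of the stroke, from 0 (shut) to 100 (fully open), set as the call begins (- or left out, the last holds). The fingers move at their own pace and stop on an object; FORCE is the grip in N (left out, the last holds). Time passes only in rows, so rows that do not move let the fingers close, or fill a call up. It gives the time, the measured TCP pose, the force, the opening and the grip force at its end, in the units of the state.
- ctrl.get_obs(): the state, without advancing time (a new reading comes with each control period).
- ctrl.get_image(name): name is "side" or "top"; returns (picture, depth): 420x560x3 uint8, red, green, blue; 420x560 float32, m along the optical axis (not along the pixel's ray), 0 where there is no reading.
- ctrl.get_calibration(name): a dict with "fx", "fy", "cx", "cy" (pixels), "extrinsics" (4x4, takes a point from world to camera coordinates). Camera axes: x right, y down, z forward; pixel columns grow to the right and rows downward; lengths in m; the calibration is good to about 2 mm. A picture is of the moment at which its call begins. get_calibration takes no time and is no camera call.
- ctrl.finish_job(): hands the job in; it is judged then, once.
The state is a dict: "t": time; "q": joint angles; "dq": joint speeds; "effort": joint torques, N m; "tool_pos": TCP position; "tool_rot": TCP orientation; "contact_force": force on the tool from outside, world axes, zero at the start; "wrist_torque": the same for the moment, N m; "opening": finger opening in m; "grip_force": force on a finger pad.
Only numpy, scipy, OpenCV 4.12 (cv2) and the standard library are available. Lean on these libraries where they do the work, as an engineer would, in place of code of your own. Each camera call takes 0.05 s, during which the arm holds its last target. There are 200 camera calls.

## Working session

There is one attempt and no reset: what is moved stays moved. The work goes in short steps, Python scripts to look and compute and a shell command to move; the robot and the scene stay as the last step left them, time stands still between calls to the robot, and variables do not carry over. Pictures are saved under pics/ and viewed, at most 10 in all, crops included, and the job is handed in when it is done.

```bash
mkdir -p pics; ls
cat > h.py <<'E'
import numpy as np, cv2
from station import ctrl
def grab(n,f=None):
    im,d=ctrl.get_image(n)
    if f: cv2.imwrite('pics/'+f,cv2.cvtColor(im,cv2.COLOR_RGB2BGR))
    return im,d
def cloud(n,d):
    c=ctrl.get_calibration(n); v,u=np.mgrid[:d.shape[0],:d.shape[1]]
    p=np.stack([(u-c['cx'])/c['fx']*d,(v-c['cy'])/c['fy']*d,d],-1)
    E=np.array(c['extrinsics']); return (p-E[:3,3])@E[:3,:3]
E
python3 - <<'E'
from h import *
for n in('top','side'):
    im,d=grab(n,n+'0.png'); np.save(n+'0.npy',d); E=np.array(ctrl.get_calibration(n)['extrinsics']); print(n,-E[:3,:3].T@E[:3,3],E[2,:3])
E
```

```text
pics
top [0.39370815 0.01354634 1.45894548] [ 0.19793355 -0.00757254 -0.98018619]
side [ 0.36943164 -0.73178107  0.7252747 ] [ 0.28616646  0.82966629 -0.47933558]
```

View pics/top0.png

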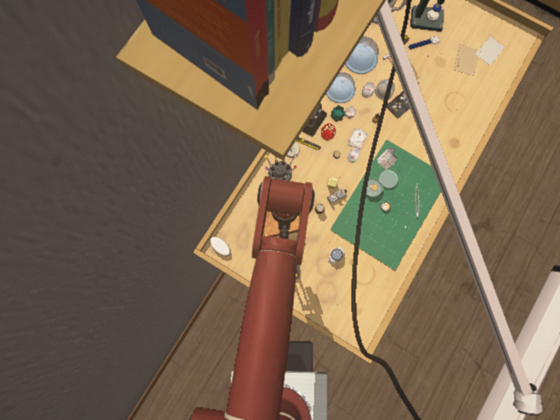

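View pics/side0.png

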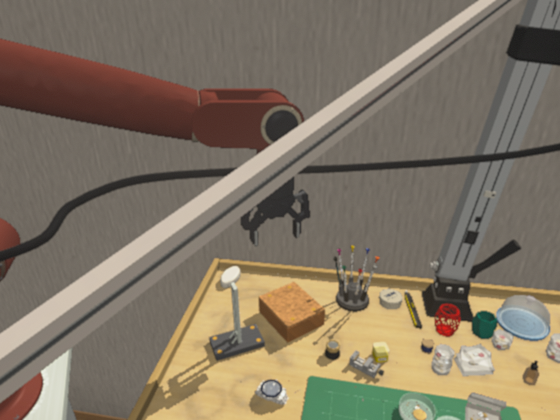

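The side view shows the bracket's foot at about (236,342), the upright from (237,330) up to (234,283), the white case behind at (232,275), the cork block at (291,310), the watch at (270,390) and the eyeglass at (333,350). The arm hides the bracket in the top view.

Run:
```python
from h import *
im=cv2.imread('pics/side0.png'); d=np.load('side0.npy'); P=cloud('side',d); np.save('P.npy',P)
c=im[255:415,190:370]; cv2.imwrite('pics/crop0.png',cv2.resize(c,None,fx=4.2,fy=3.7*4.2/4.2*0.98,interpolation=cv2.INTER_CUBIC))
for nm,(u,v) in dict(foot=(225,348),foot2=(250,342),top=(234,285),case=(232,273),cork=(291,305),watch=(270,388),eye=(333,346),front=(290,330)).items(): print(nm,P[v,u].round(4))
# cork top
m=(abs(P[...,2]-.051)<.006); m[:280]=0;m[345:]=0;m[:,:255]=0;m[:,330:]=0
q=P[m][:,:2].astype(np.float32); print(len(q),cv2.minAreaRect(q*1000),cv2.boxPoints(cv2.minAreaRect(q*1000)))
# foot top
m=(abs(P[...,2]-.016)<.005); m[:320]=0;m[365:]=0;m[:,:205]=0;m[:,268:]=0
q=P[m][:,:2].astype(np.float32); print(len(q),cv2.boxPoints(cv2.minAreaRect(q*1000)),np.median(P[m][:,2]))
m=(P[...,2]>.03)&(P[...,2]<.18); m[:270]=0;m[345:]=0;m[:,:222]=0;m[:,250:]=0
for z in np.arange(.03,.18,.01):
    k=m&(abs(P[...,2]-z)<.005); print(z.round(3),k.sum(),P[k].mean(0).round(4))
```

```text
foot [ 0.4854 -0.0467  0.0155]
foot2 [ 0.5435 -0.0461  0.0128]
top [ 0.5213 -0.0238  0.1645]
case [0.5691 0.2137 0.0193]
cork [ 6.613e-01 -3.000e-04  4.880e-02]
watch [ 0.5419 -0.1912  0.0279]
eye [ 0.7083 -0.1327  0.0252]
front [ 0.6347 -0.0618  0.0329]
1630 ((663.8497924804688, 10.578056335449219), (110.76568603515625, 130.8974151611328), 13.18502426147461) [[594.99835   61.66881 ]
 [624.8555   -65.777954]
 [732.70123  -40.5127  ]
 [702.84406   86.93407 ]]
976 [[457.0707     5.301897]
 [458.70193  -63.300976]
 [573.3611   -60.574608]
 [571.72986    8.028263]] 0.014775028853993032
0.03 12 [ 0.5171 -0.0324  0.0321]
0.04 26 [ 0.5184 -0.0323  0.0397]
0.05 22 [ 0.5172 -0.029   0.0497]
0.06 21 [ 0.5178 -0.0319  0.0598]
0.07 20 [ 0.518  -0.0344  0.0697]
0.08 25 [ 0.5182 -0.0329  0.0803]
0.09 22 [ 0.518  -0.0305  0.0899]
0.1 24 [ 0.5179 -0.0319  0.0996]
0.11 20 [ 0.5183 -0.0328  0.1099]
0.12 26 [ 0.518  -0.0325  0.1193]
0.13 27 [ 0.5178 -0.0301  0.1296]
0.14 23 [ 0.5177 -0.0324  0.1398]
0.15 18 [ 0.5191 -0.0369  0.1498]
0.16 47 [ 0.5184 -0.0293  0.1611]
0.17 14 [ 0.5192 -0.0283  0.1654]
```

View pics/crop0.png

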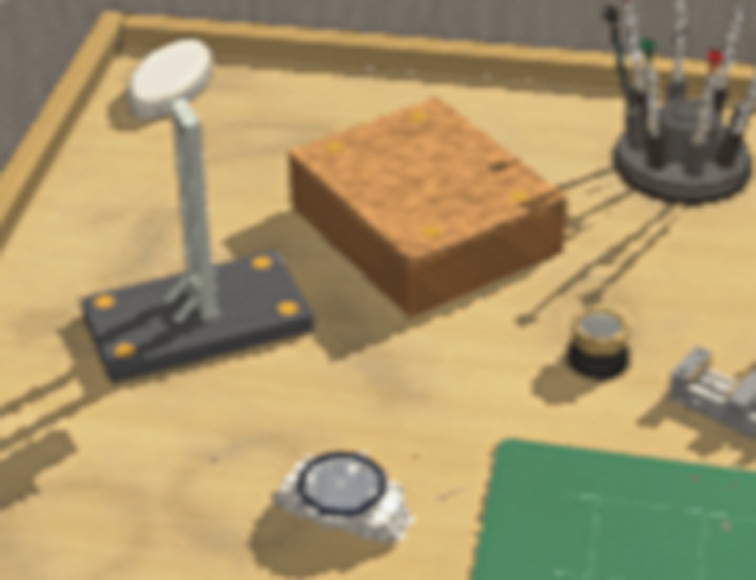

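The crop confirms it. The bracket's heading is about 0.02 rad against 0.23 for the block, and its front edge is about 40 mm from the face. I'll go behind it with the fingers shut and turned to the block's heading.

```bash
python3 -c "
from station import ctrl;o=ctrl.get_obs();print(o['t'],o['tool_pos'],o['tool_rot'],o['opening'])"
python3 -m crank '-0.082 -0.016 0 0.029;-0.082 -0.016 0 0.029;-0.082 -0.016 0 0.029;-0.082 -0.016 0 0.029;-0.082 -0.016 0 0.03' 0 20
python3 -m crank '0 0 -0.06 0;0 0 -0.06 0;0 0 -0.06 0;0 0 0 0;0 0 0 0'
```

```text
0.1 [6.24430340e-01 6.77909459e-05 2.30155135e-01] [-2.22041062e+00 -2.22033388e+00  1.86848063e-03] 0.08540568847042504
t: 0.52
tool_pos: [0.4184, -0.0398, 0.2302]
tool_rot: [-1.948, -2.463, 0.001]
contact_force: [-0.8, -0.4, 1.2]
opening: 0.0257
grip_force: 0.0
t: 0.93
tool_pos: [0.419, -0.0395, 0.1397]
tool_rot: [-1.95, -2.458, 0.003]
contact_force: [0.3, -0.1, 0.7]
opening: 0.0001
grip_force: 0.0
```

```bash
python3 -m crank '0 -0.007 -0.052 0;0 -0.007 -0.052 0;0 -0.007 -0.052 0;0 0 -0.052 0;0 0 -0.052 0'
python3 -m crank '0.01 0.0023 0 0;0.01 0.0023 0 0;0.01 0.0023 0 0;0 0 0 0;0 0 0 0'
python3 - <<'E'
from h import *
im,d=grab('side','side1.png'); c=im[230:415,170:370]; cv2.imwrite('pics/crop1.png',cv2.resize(c,None,fx=3.2,fy=3.2))
E
```

```text
t: 1.35
tool_pos: [0.4231, -0.0512, 0.0129]
tool_rot: [1.95, 2.458, 0.003]
contact_force: [0.0, -0.2, -0.8]
opening: 0.0
grip_force: 0.0
t: 1.77
tool_pos: [0.4379, -0.0474, 0.0138]
tool_rot: [1.95, 2.459, 0.002]
contact_force: [0.3, -0.7, 0.5]
opening: 0.0001
grip_force: 0.0
```

View pics/crop1.png

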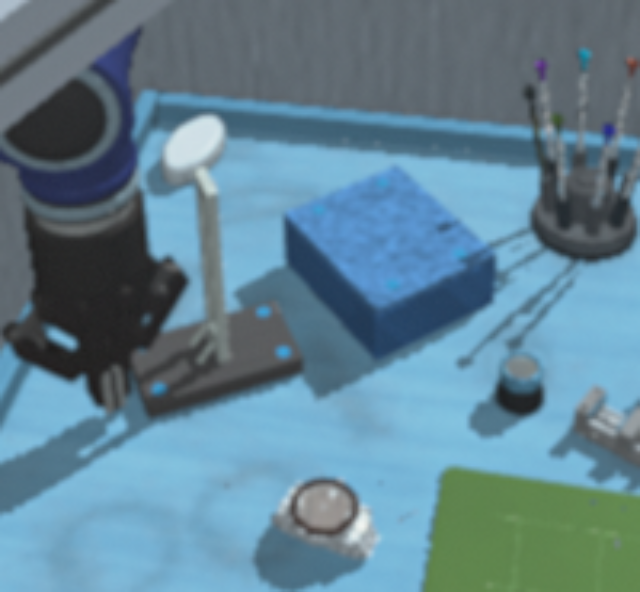

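The fingertips are just behind the foot's rear edge at (115,400) and the knuckle is clear of the upright. I'll lower a little and push along the block's x axis.

```bash
python3 -m crank '0 0 -0.01 0;0.0078 0.0018 0 0;0.0078 0.0018 0 0;0.0078 0.0018 0 0;0.0078 0.0018 0 0'
python3 -m crank '0.0078 0.0018 0 0;0.0078 0.0018 0 0;0.0078 0.0018 0 0;0.0078 0.0018 0 0;0.0078 0.0018 0 0'
cat >> h.py <<'E'
def blk(p):
    p=np.asarray(p)[...,:2]*1000-[610,-2]; c,s=np.cos(.230),np.sin(.230)
    return np.stack([p@[c,s],p@[-s,c]],-1)
def foot(zmax=.022,show=None):
    im,d=grab('side'); P=cloud('side',d); hsv=cv2.cvtColor(im,cv2.COLOR_RGB2HSV)
    b=blk(P); o=ctrl.get_obs(); t=blk(o['tool_pos'])
    m=(abs(P[...,2]-.016)<.004)&(b[...,0]>t[0]+16)&(b[...,0]<3)&(abs(b[...,1])<70)&(hsv[...,2]<110)
    r=cv2.minAreaRect(b[m].astype(np.float32)); print('tool blk',t.round(1),'n',m.sum()); print(cv2.boxPoints(r).round(1))
    if show: cv2.imwrite('pics/'+show,cv2.resize(cv2.cvtColor(im,cv2.COLOR_RGB2BGR)[230:415,170:370],None,fx=3.2,fy=3.2))
    k=(P[...,2]>.05)&(P[...,2]<.16)&(b[...,0]>t[0]+45)&(b[...,0]<-30)&(abs(b[...,1])<40)
    print('upright',k.sum(),np.median(b[k],0), np.percentile(b[k],[5,95],axis=0))
E
python3 -c "
from h import *;foot(show='crop2.png')"
```

```text
t: 2.23
tool_pos: [0.4507, -0.0433, 0.0061]
tool_rot: [-1.951, -2.46, 0.002]
contact_force: [-3.1, -1.9, 1.1]
opening: 0.0
grip_force: 1.7
t: 2.65
tool_pos: [0.4708, -0.0387, 0.0062]
tool_rot: [-1.952, -2.461, 0.0]
contact_force: [-2.3, 0.2, -0.1]
opening: 0.0001
grip_force: 1.3
tool blk [-142.9   -4.2] n 751
[[-127.    54.5]
 [-126.8  -64.9]
 [   2.5  -64.6]
 [   2.2   54.8]]
upright 358 [-72.51552756 -11.60869669] [[-95.03185994 -16.41464506]
 [-67.73313604  10.76686675]]
```

View pics/crop2.png

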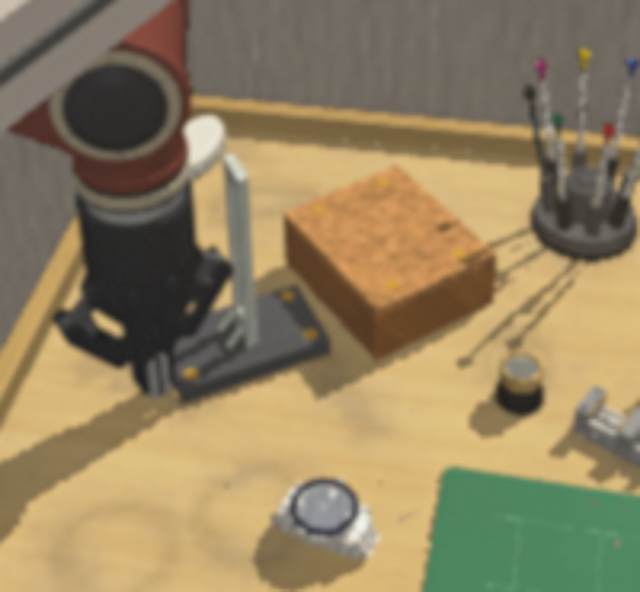

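The bracket is turning square: its front edge runs from (290,290) to (328,345), roughly parallel to the block face. The remaining gap is about 14 mm, so I'll push on more slowly.

```bash
python3 -m crank '0.006 0.0014 0 0;0.006 0.0014 0 0;0.006 0.0014 0 0;0.006 0.0014 0 0;0 0 0 0'
python3 -m crank '0.003 0.0007 0 0;0.003 0.0007 0 0;0 0 0 0;0 0 0 0;0 0 0 0'
python3 - <<'E'
from h import *
print(blk(ctrl.get_obs()['tool_pos']))
im,d=grab('side','s3.png');cv2.imwrite('pics/crop3.png',cv2.resize(cv2.cvtColor(im,cv2.COLOR_RGB2BGR)[270:370,200:330],None,fx=6,fy=6))
E
```

```text
t: 3.12
tool_pos: [0.4832, -0.036, 0.0064]
tool_rot: [1.952, 2.461, 0.0]
contact_force: [-1.9, -1.1, 0.2]
opening: 0.0
grip_force: 0.8
t: 3.53
tool_pos: [0.4838, -0.0358, 0.0061]
tool_rot: [-1.95, -2.459, 0.006]
contact_force: [-9.6, -3.3, 6.8]
opening: 0.0001
grip_force: 5.6
[-130.58208292   -4.17462459]
```

View pics/crop3.png

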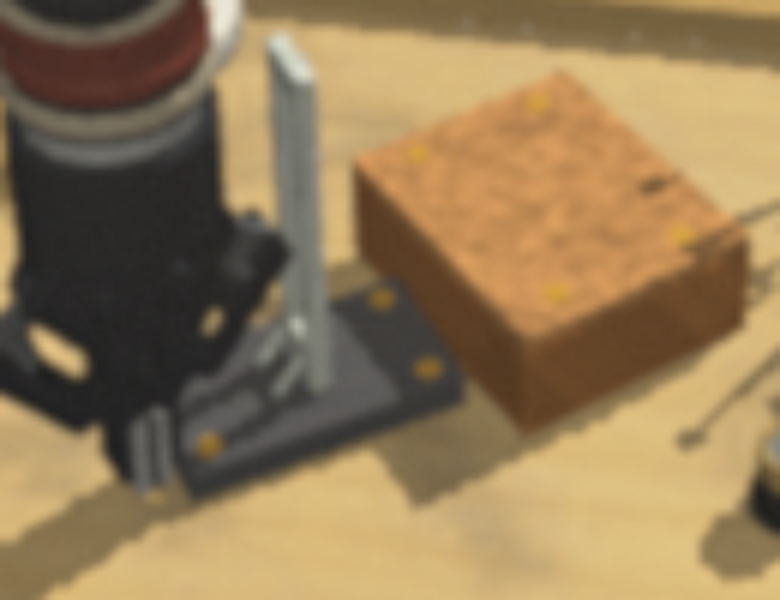

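```bash
cat >> h.py <<'E'
def edges():
    # right side & front edges of the foot's top, via V mask + rays on plane z=.016
    im,d=grab('side'); P=cloud('side',d); b=blk(P); t=blk(ctrl.get_obs()['tool_pos'])
    m=(abs(P[...,2]-.0155)<.004)&(b[...,0]>-95)&(b[...,0]<2)&(b[...,1]>-50)&(b[...,1]<40)
    hsv=cv2.cvtColor(im,cv2.COLOR_RGB2HSV); m&=(hsv[...,1]<90)
    q=b[m]; print('tool',t.round(1),'n',len(q))
    xs=[];ys=[]
    for y in range(-36,30,6):
        s=q[abs(q[:,1]-y)<3]
        if len(s)>5: xs.append((y,s[:,0].max().round(1)))
    for x in range(-90,0,10):
        s=q[abs(q[:,0]-x)<5]
        if len(s)>5: ys.append((x,s[:,1].min().round(1),s[:,1].max().round(1)))
    print('front',xs);print('sides',ys)
    a=np.array(ys); print('heading from right side',np.polyfit(a[:,0],a[:,1],1)); 
    k=(P[...,2]>.06)&(P[...,2]<.17)&(b[...,0]>-85)&(b[...,0]<-30)&(abs(b[...,1])<40)
    for z in (.08,.12,.16):
        kk=k&(abs(P[...,2]-z)<.015); print('upr',z,kk.sum(),np.median(b[kk],0).round(1),np.percentile(b[kk],[3,97],axis=0).round(1).tolist())
E
python3 -c "
from h import *;edges()"
```

```text
tool [-130.6   -4.2] n 602
front [(-36, np.float64(-9.2)), (-30, np.float64(-7.0)), (-24, np.float64(-6.6)), (-18, np.float64(-6.6)), (-12, np.float64(-6.1)), (-6, np.float64(-3.4)), (0, np.float64(-3.9)), (6, np.float64(-4.3)), (12, np.float64(-5.3)), (18, np.float64(-1.4)), (24, np.float64(-3.2))]
sides [(-90, np.float64(-27.8), np.float64(21.2)), (-80, np.float64(-28.9), np.float64(22.6)), (-70, np.float64(-30.7), np.float64(31.1)), (-60, np.float64(-30.0), np.float64(34.4)), (-50, np.float64(-32.6), np.float64(31.5)), (-40, np.float64(-35.5), np.float64(21.5)), (-30, np.float64(-35.0), np.float64(29.0)), (-20, np.float64(-35.6), np.float64(26.9)), (-10, np.float64(-37.8), np.float64(25.4))]
heading from right side [ -0.12366667 -38.83888889]
upr 0.08 109 [-60.5 -12.2] [[-83.4, -17.2], [-55.1, 12.0]]
upr 0.12 80 [-58.9  -8.8] [[-75.2, -14.4], [-54.8, 13.5]]
upr 0.16 84 [-59.2  -4.6] [[-62.6, -14.3], [-52.4, 15.3]]
```

It is still about 0.1 rad askew, with the left corner touching. I'll back off, step right and push there.

```bash
python3 -m crank '-0.0156 -0.0036 0 0;0.0041 -0.0175 0 0;0 0 0 0;0.006 0.0014 0 0;0.006 0.0014 0 0'
python3 -m crank '0.003 0.0007 0 0;0.003 0.0007 0 0;0.003 0.0007 0 0;0.003 0.0007 0 0;0 0 0 0'
python3 -c "
from h import *;edges()"
```

```text
t: 4.05
tool_pos: [0.4851, -0.0451, 0.0062]
tool_rot: [-1.951, -2.46, 0.004]
contact_force: [-11.6, -5.9, 6.8]
opening: -0.0001
grip_force: 6.9
t: 4.47
tool_pos: [0.4862, -0.0453, 0.006]
tool_rot: [-1.943, -2.455, 0.023]
contact_force: [-25.7, -11.1, 20.3]
opening: -0.0002
grip_force: 16.7
tool [-130.4  -13.9] n 556
front [(-36, np.float64(-8.0)), (-30, np.float64(-7.6)), (-24, np.float64(-4.8)), (-18, np.float64(-6.3)), (-12, np.float64(-4.3)), (-6, np.float64(-5.1)), (0, np.float64(-4.0)), (6, np.float64(-3.3)), (12, np.float64(-1.9)), (18, np.float64(-1.2)), (24, np.float64(-2.6))]
sides [(-90, np.float64(-28.1), np.float64(12.1)), (-80, np.float64(-28.1), np.float64(33.2)), (-70, np.float64(-30.0), np.float64(20.9)), (-60, np.float64(-32.2), np.float64(28.1)), (-50, np.float64(-32.8), np.float64(31.9)), (-40, np.float64(-33.8), np.float64(18.4)), (-30, np.float64(-34.3), np.float64(30.1)), (-20, np.float64(-35.0), np.float64(29.2)), (-10, np.float64(-36.0), np.float64(26.3))]
heading from right side [ -0.10416667 -37.46388889]
upr 0.08 110 [-60.6 -12.9] [[-83.5, -26.3], [-54.3, 12.5]]
upr 0.12 82 [-58.2  -8.1] [[-62.1, -14.0], [-54.1, 13.5]]
upr 0.16 86 [-58.7  -4.6] [[-62.1, -13.5], [-52.9, 15.7]]
```

Run:
```python
from h import *
im,d=grab('side','s4.png'); P=cloud('side',d); b=blk(P); z=P[...,2]
k=(z>.022)&(z<.044)&(abs(b[...,0])<14)&(b[...,1]>-62)&(b[...,1]<60)
q=b[k]; print(len(q)); 
for y in range(-60,60,12):
    s=q[abs(q[:,1]-y)<6]; 
    if len(s)>3: print(y,len(s),np.median(s[:,0]).round(1))
vx=cv2.fitLine(q.astype(np.float32),cv2.DIST_HUBER,0,.01,.01).ravel(); print('face dir',vx,'yaw err',np.arctan2(-vx[0],vx[1]))
# cork pts edge
k=(abs(z-.0505)<.004)&(abs(b[...,1])<75)&(b[...,0]>-15)&(b[...,0]<125); q=b[k]
print([(y,q[abs(q[:,1]-y)<4][:,0].min().round(1),q[abs(q[:,1]-y)<4][:,0].max().round(1)) for y in range(-60,61,15)])
print([(x,q[abs(q[:,0]-x)<4][:,1].min().round(1),q[abs(q[:,0]-x)<4][:,1].max().round(1)) for x in range(10,110,15)])
cv2.imwrite('pics/crop4.png',cv2.resize(cv2.cvtColor(im,cv2.COLOR_RGB2BGR)[270:370,200:330],None,fx=6,fy=6,interpolation=cv2.INTER_CUBIC))
```

```text
207
-60 15 0.9
-48 21 0.7
-36 23 0.5
-24 22 0.7
-12 22 0.3
0 23 0.5
12 18 0.7
24 18 0.7
36 18 0.4
48 18 0.3
face dir [ 3.3289888e-03 -9.9999446e-01  5.4296935e-01 -4.4834070e+00] yaw err -3.1382637
[(-60, np.float64(0.4), np.float64(107.9)), (-45, np.float64(0.9), np.float64(106.8)), (-30, np.float64(1.7), np.float64(108.8)), (-15, np.float64(0.7), np.float64(108.1)), (0, np.float64(1.8), np.float64(109.1)), (15, np.float64(0.2), np.float64(107.7)), (30, np.float64(1.1), np.float64(108.0)), (45, np.float64(1.6), np.float64(108.4)), (60, np.float64(1.7), np.float64(107.7))]
[(10, np.float64(-64.4), np.float64(63.7)), (25, np.float64(-64.6), np.float64(62.7)), (40, np.float64(-64.1), np.float64(65.2)), (55, np.float64(-63.6), np.float64(63.4)), (70, np.float64(-63.6), np.float64(62.5)), (85, np.float64(-65.2), np.float64(63.3)), (100, np.float64(-65.6), np.float64(62.5))]
```

View pics/crop4.png

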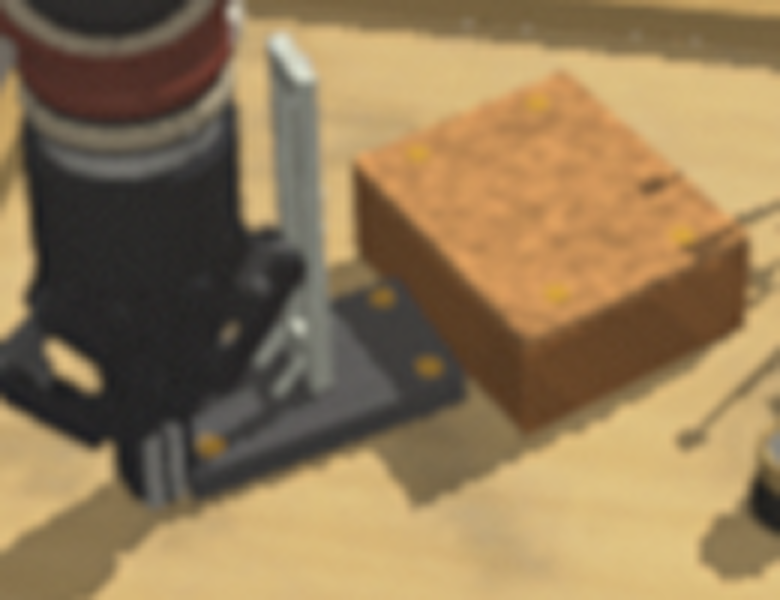

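The block fit is right and the foot is still 0.1 rad askew. Finger friction is holding the rear edge from swinging right about the left corner. I'll ease off, then drag the rear to the right while pressing lightly.

```bash
python3 -m crank '-0.007 -0.0016 0.004 0;0 0 0 0;0.0038 -0.0053 0 0;0.0038 -0.0053 0 0;0 0 0 0'
python3 -m crank '0.0038 -0.0053 0 0;0.0038 -0.0053 0 0;0 0 0 0;0 0 0 0;0 0 0 0'
python3 -c "
from h import *;edges()"
```

```text
t: 4.98
tool_pos: [0.4919, -0.0495, 0.008]
tool_rot: [-1.952, -2.46, 0.002]
contact_force: [-2.7, -2.0, 0.8]
opening: 0.0004
grip_force: 1.7
t: 5.4
tool_pos: [0.4933, -0.0539, 0.0076]
tool_rot: [-1.947, -2.456, 0.006]
contact_force: [-11.1, -0.4, 8.0]
opening: -0.0001
grip_force: 6.5
tool [-125.4  -23.9] n 524
front [(-36, np.float64(-30.0)), (-30, np.float64(-0.5)), (-24, np.float64(-2.9)), (-18, np.float64(-4.9)), (-12, np.float64(-1.7)), (-6, np.float64(-3.5)), (0, np.float64(-1.8)), (6, np.float64(-0.2)), (12, np.float64(-0.7)), (18, np.float64(-1.9)), (24, np.float64(-3.4))]
sides [(-90, np.float64(-33.9), np.float64(0.2)), (-80, np.float64(-35.0), np.float64(-1.3)), (-70, np.float64(-33.4), np.float64(26.1)), (-60, np.float64(-34.9), np.float64(30.8)), (-50, np.float64(-33.9), np.float64(-10.9)), (-40, np.float64(-32.3), np.float64(11.4)), (-30, np.float64(-33.3), np.float64(29.4)), (-20, np.float64(-32.2), np.float64(29.8)), (-10, np.float64(-32.3), np.float64(28.8))]
heading from right side [ 2.93333333e-02 -3.20000000e+01]
upr 0.08 114 [-69.  -27.9] [[-84.1, -37.3], [-51.3, 12.7]]
upr 0.12 100 [-57.  -10.1] [[-79.7, -28.3], [-51.1, 12.7]]
upr 0.16 94 [-56.5  -6. ] [[-58.7, -16.0], [-50.2, 11.9]]
```

It is square now, within about 0.03 rad. One gentle push at the centre will seat it.

```bash
python3 -m crank '-0.0156 -0.0036 0 0;-0.005 0.0214 0 0;-0.005 0.0214 0 0;0.006 0.0014 0 0;0 0 0 0'
python3 -m crank '0.003 0.0007 0 0;0.003 0.0007 0 0;0.0015 0.0004 0 0;0.0015 0.0004 0 0;0 0 0 0'
python3 -c "
from h import *;edges()"
```

```text
t: 5.87
tool_pos: [0.487, -0.0333, 0.0087]
tool_rot: [1.95, 2.461, 0.002]
contact_force: [0.5, 0.1, 0.7]
opening: 0.0003
grip_force: 0.0
t: 6.28
tool_pos: [0.4882, -0.0333, 0.0082]
tool_rot: [-1.948, -2.457, 0.008]
contact_force: [-12.2, -0.3, 11.4]
opening: 0.0002
grip_force: 7.8
tool [-125.8   -2.8] n 619
front [(-36, np.float64(-7.8)), (-30, np.float64(-2.7)), (-24, np.float64(-0.3)), (-18, np.float64(-3.3)), (-12, np.float64(0.2)), (-6, np.float64(-4.1)), (0, np.float64(-3.4)), (6, np.float64(-3.9)), (12, np.float64(-3.3)), (18, np.float64(-1.0)), (24, np.float64(-2.2))]
sides [(-90, np.float64(-34.6), np.float64(26.2)), (-80, np.float64(-35.0), np.float64(23.9)), (-70, np.float64(-34.1), np.float64(29.9)), (-60, np.float64(-34.0), np.float64(30.5)), (-50, np.float64(-33.0), np.float64(28.4)), (-40, np.float64(-33.2), np.float64(31.9)), (-30, np.float64(-31.6), np.float64(26.7)), (-20, np.float64(-32.3), np.float64(30.1)), (-10, np.float64(-33.1), np.float64(30.3))]
heading from right side [  0.03316667 -31.775     ]
upr 0.08 130 [-58.2 -13.5] [[-84.4, -16.7], [-50.8, 8.9]]
upr 0.12 99 [-56.8  -6.3] [[-80.5, -16.8], [-51.4, 13.1]]
upr 0.16 94 [-56.5  -6.3] [[-59.1, -16.0], [-50.4, 12.0]]
```

Seated. Now back off, rise, and approach the upright near its top.

```bash
python3 -m crank '-0.039 -0.0092 0 0;0 0 0.07 0;0 0 0.07 0;0 0 0.07 0;0 0 0.07 0'
python3 -m crank '0.032 0.0075 0 0;0.032 0.0075 0 0;0.032 0.0075 0 0;0.02 0.0047 0 0;0 0 0 0'
python3 -c "
from h import *;edges()"
```

```text
t: 6.75
tool_pos: [0.4712, -0.0379, 0.1499]
tool_rot: [1.953, 2.46, 0.001]
contact_force: [0.7, -0.6, 0.1]
opening: -0.0001
grip_force: 0.0
t: 7.17
tool_pos: [0.5307, -0.024, 0.1485]
tool_rot: [1.952, 2.461, 0.001]
contact_force: [-1.0, -0.5, 0.9]
opening: -0.0002
grip_force: 0.0
tool [-83.3  -3.2] n 633
front [(-36, np.float64(-40.8)), (-30, np.float64(-2.3)), (-24, np.float64(-1.3)), (-18, np.float64(-1.8)), (-12, np.float64(0.0)), (-6, np.float64(-2.4)), (0, np.float64(-5.1)), (6, np.float64(-4.4)), (12, np.float64(-3.5)), (18, np.float64(-4.5)), (24, np.float64(-2.4))]
sides [(-90, np.float64(-34.8), np.float64(30.2)), (-80, np.float64(-33.8), np.float64(28.4)), (-70, np.float64(-35.0), np.float64(28.9)), (-60, np.float64(-32.8), np.float64(30.2)), (-50, np.float64(-34.5), np.float64(31.7)), (-40, np.float64(-33.2), np.float64(30.9)), (-30, np.float64(-32.6), np.float64(29.5)), (-20, np.float64(-32.8), np.float64(28.9)), (-10, np.float64(-32.1), np.float64(29.2))]
heading from right side [ 3.03333333e-02 -3.19944444e+01]
upr 0.08 97 [-56.4  -7.2] [[-59.2, -16.3], [-51.1, 12.5]]
upr 0.12 94 [-56.8  -1.6] [[-58.9, -16.3], [-51.8, 14.2]]
upr 0.16 136 [-57.9 -11. ] [[-83.8, -15.8], [-50.4, 10.2]]
```

```bash
python3 -m crank '0.0055 0.0013 0 0;0.0055 0.0013 0 0;0.0055 0.0013 0 0;0.0055 0.0013 0 0;0.0055 0.0013 0 0'
python3 -m crank '0.0097 0.0023 0.0031 0;0.0097 0.0023 0.0031 0;0.0097 0.0023 0.0031 0;0.0097 0.0023 0.0031 0;0.0097 0.0023 0.0031 0'
cat >> h.py <<'E'
def tilt(show=None):
    im,d=grab('side'); P=cloud('side',d); b=blk(P); z=P[...,2]*1000; hsv=cv2.cvtColor(im,cv2.COLOR_RGB2HSV)
    o=ctrl.get_obs(); print('t',o['t'],'tool',blk(o['tool_pos']).round(1),(o['tool_pos'][2]*1000).round(1))
    k=(z>58)&(b[...,0]>-75)&(b[...,0]<170)&(b[...,1]>-24)&(b[...,1]<-8)&(z<175)&(hsv[...,2]>105)&(hsv[...,1]<70)
    q=np.stack([b[k][:,0],z[k]],-1).astype(np.float32)
    if len(q)>8:
        l=cv2.fitLine(q,cv2.DIST_HUBER,0,.01,.01).ravel(); l[:2]*=np.sign(l[1]); print('n',len(q),'tilt',np.degrees(np.arctan2(l[0],l[1])).round(1),'via',l[2:].round(1),'y',np.median(b[k][:,1]),'far end',q[q[:,0].argmax()])
    k=(z<50)&(z>3)&(abs(b[...,1])<45)&(b[...,0]<-2)&(b[...,0]>-130)&(hsv[...,2]<110)&(hsv[...,1]<90)
    if k.sum()>5: print('foot n',k.sum(),'x',np.percentile(b[k][:,0],[2,98]).round(1),'y',np.percentile(b[k][:,1],[2,98]).round(1))
    if show: cv2.imwrite('pics/'+show,cv2.resize(cv2.cvtColor(im,cv2.COLOR_RGB2BGR)[230:370,190:350],None,fx=4,fy=4))
E
python3 -c "
from h import *;tilt('crop5.png')"
```

```text
t: 7.63
tool_pos: [0.5426, -0.0209, 0.1483]
tool_rot: [-1.952, -2.46, 0.001]
contact_force: [-3.2, -0.3, 2.1]
opening: -0.0001
grip_force: 1.6
t: 8.05
tool_pos: [0.5673, -0.0149, 0.1556]
tool_rot: [-1.952, -2.461, 0.001]
contact_force: [-2.7, 0.4, -2.1]
opening: -0.0003
grip_force: 1.1
t 8.1 tool [-43.6  -3. ] 156.1
n 180 tilt 9.7 via [-37.8 119.3] y -13.808734076706795 far end [-23.359438 169.75429 ]
foot n 858 x [-114.5   -4.5] y [-32.4  23.9]
```

View pics/crop5.png

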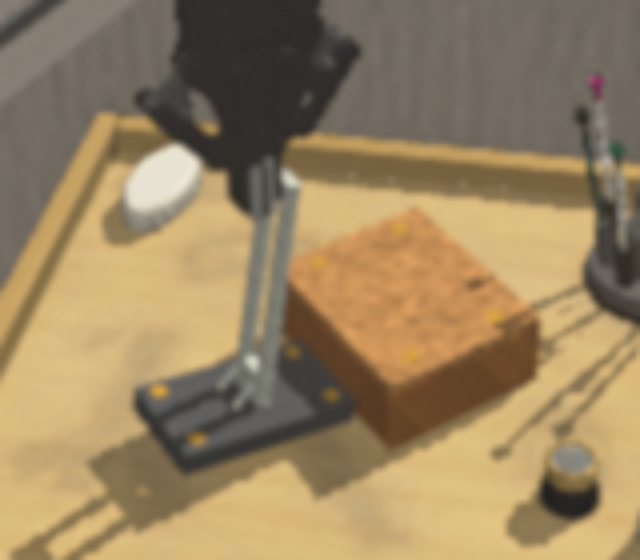

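The bracket tilts at 9.7° as planned, with its foot lifting at the rear (160,390) and the front edge against the block.

```bash
python3 -m crank '0.0097 0.0023 0.0012 0;0.0097 0.0023 0.0012 0;0.0097 0.0023 0.0012 0;0.0097 0.0023 0.0012 0;0.0097 0.0023 0.0012 0'
python3 -m crank '0.0098 0.0023 -0.0007 0;0.0098 0.0023 -0.0007 0;0.0098 0.0023 -0.0007 0;0.0098 0.0023 -0.0007 0;0.0098 0.0023 -0.0007 0'
python3 -c "
from h import *;tilt()"
```

```text
t: 8.52
tool_pos: [0.5918, -0.0093, 0.1588]
tool_rot: [-1.952, -2.461, 0.0]
contact_force: [-2.2, -0.2, -0.7]
opening: -0.0001
grip_force: 1.0
t: 8.93
tool_pos: [0.6163, -0.0035, 0.1571]
tool_rot: [-1.953, -2.461, 0.0]
contact_force: [-2.2, -1.4, -0.0]
opening: 0.0001
grip_force: 0.9
t 8.9833 tool [ 6.4 -2.9] 157.1
n 219 tilt 28.9 via [ -7.5 115.4] y -13.444062857308683 far end [ 27.687675 168.99673 ]
foot n 401 x [-87.8  -3.7] y [-32.8  18.1]
```

```bash
python3 -m crank '0.0096 0.0022 -0.0026 0;0.0096 0.0022 -0.0026 0;0.0096 0.0022 -0.0026 0;0.0096 0.0022 -0.0026 0;0.0096 0.0022 -0.0026 0'
python3 -m crank '0.0091 0.0021 -0.0045 0;0.0091 0.0021 -0.0045 0;0.0091 0.0021 -0.0045 0;0.0091 0.0021 -0.0045 0;0.0091 0.0021 -0.0045 0'
python3 -m crank '0.0042 0.001 -0.0031 0;0.0042 0.001 -0.0031 0;0.0042 0.001 -0.0031 0;0.0042 0.001 -0.0031 0;0.0042 0.001 -0.0031 0'
python3 -m crank '0.0042 0.001 -0.0031 0;0.0042 0.001 -0.0031 0;0.0042 0.001 -0.0031 0;0.0042 0.001 -0.0031 0;0.0042 0.001 -0.0031 0'
python3 -c "
from h import *;tilt('crop6.png')"
```

```text
t: 9.4
tool_pos: [0.6405, 0.002, 0.1508]
tool_rot: [1.952, 2.461, 0.0]
contact_force: [-1.8, -0.3, 1.1]
opening: 0.0001
grip_force: 1.0
t: 9.82
tool_pos: [0.6635, 0.0073, 0.1398]
tool_rot: [1.952, 2.46, 0.001]
contact_force: [-0.4, -0.7, 2.5]
opening: 0.0002
grip_force: 1.2
t: 10.23
tool_pos: [0.6733, 0.0097, 0.1316]
tool_rot: [1.953, 2.461, 0.0]
contact_force: [0.3, -0.4, 2.4]
opening: -0.0002
grip_force: 1.0
t: 10.65
tool_pos: [0.6838, 0.0122, 0.1238]
tool_rot: [-1.953, -2.461, 0.0]
contact_force: [0.6, 0.2, 2.1]
opening: -0.0004
grip_force: 0.8
t 10.7 tool [75.1 -2.9] 123.3
n 240 tilt 59.0 via [37.7 95.3] y -13.18369908998645 far end [102.87639 126.08766]
foot n 101 x [-37.9  -4.5] y [-32.9 -25.3]
```

View pics/crop6.png

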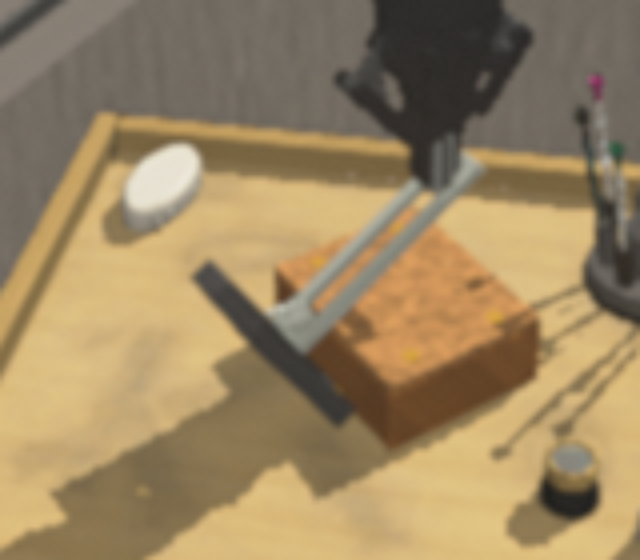

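```bash
python3 -m crank '0.0037 0.0009 -0.0038 0;0.0037 0.0009 -0.0038 0;0.0037 0.0009 -0.0038 0;0.0037 0.0009 -0.0038 0;0.0037 0.0009 -0.0038 0'
python3 -m crank '0.0037 0.0009 -0.0038 0;0.0037 0.0009 -0.0038 0;0.0037 0.0009 -0.0038 0;0.0037 0.0009 -0.0038 0;0.0037 0.0009 -0.0038 0'
python3 -m crank '0.0016 0.0004 -0.0022 0;0.0016 0.0004 -0.0022 0;0.0016 0.0004 -0.0022 0;0.0016 0.0004 -0.0022 0;0.0016 0.0004 -0.0022 0'
python3 -c "
from h import *;tilt()"
```

```text
t: 11.12
tool_pos: [0.693, 0.0145, 0.1143]
tool_rot: [-1.953, -2.461, 0.0]
contact_force: [0.7, -0.0, 1.4]
opening: -0.0003
grip_force: 0.6
t: 11.53
tool_pos: [0.7021, 0.0167, 0.1046]
tool_rot: [-1.952, -2.461, 0.001]
contact_force: [0.5, -0.3, 1.0]
opening: 0.0002
grip_force: 0.3
t: 11.95
tool_pos: [0.7062, 0.0177, 0.0994]
tool_rot: [-1.953, -2.461, 0.0]
contact_force: [-0.0, 0.0, 0.6]
opening: -0.0001
grip_force: 0.3
t 12.0 tool [98.1 -2.7] 99.2
n 222 tilt 72.0 via [54.5 80.7] y -13.133268694063286 far end [124.85775  102.164566]
foot n 138 x [-30.2  -5. ] y [-33.4  16.8]
```

Near balance; creep on.

```bash
python3 -m crank '0.0008 0.0002 -0.0011 0;0.0008 0.0002 -0.0011 0;0.0008 0.0002 -0.0011 0;0.0008 0.0002 -0.0011 0;0.0008 0.0002 -0.0011 0'
python3 -m crank '0.0008 0.0002 -0.0011 0;0.0008 0.0002 -0.0011 0;0.0008 0.0002 -0.0011 0;0.0008 0.0002 -0.0011 0;0.0008 0.0002 -0.0011 0'
python3 -m crank '0.0008 0.0002 -0.0011 0;0.0008 0.0002 -0.0011 0;0.0008 0.0002 -0.0011 0;0.0008 0.0002 -0.0011 0;0.0008 0.0002 -0.0011 0'
python3 -c "
from h import *;tilt()"
```

```text
t: 12.42
tool_pos: [0.7081, 0.0181, 0.0967]
tool_rot: [-1.953, -2.461, 0.0]
contact_force: [-0.1, 0.1, 1.1]
opening: -0.0002
grip_force: 0.2
t: 12.83
tool_pos: [0.7102, 0.0186, 0.094]
tool_rot: [1.953, 2.461, -0.0]
contact_force: [-0.4, -0.5, 0.5]
opening: 0.0001
grip_force: 0.2
t: 13.25
tool_pos: [0.7122, 0.0191, 0.0912]
tool_rot: [-1.953, -2.461, 0.0]
contact_force: [0.5, -1.3, 0.4]
opening: -0.0001
grip_force: 0.1
t 13.3 tool [104.3  -2.7] 91.1
n 212 tilt 76.1 via [61.  76.4] y -13.360723714847826 far end [131.14726  94.18831]
foot n 156 x [-27.7  -5.4] y [-33.8  18.8]
```

```bash
python3 -m crank '0.0008 0.0002 -0.0011 0;0.0008 0.0002 -0.0011 0;0.0008 0.0002 -0.0011 0;0.0008 0.0002 -0.0011 0;0.0008 0.0002 -0.0011 0'
python3 -m crank '0 0 0 0;0 0 0 0;0 0 0 0;0 0 0 0;0 0 0 0'
python3 -c "
from h import *;tilt()"
```

```text
t: 13.72
tool_pos: [0.7142, 0.0197, 0.0885]
tool_rot: [-1.953, -2.461, 0.0]
contact_force: [-0.7, -0.6, 0.6]
opening: 0.0
grip_force: 0.1
t: 14.13
tool_pos: [0.7141, 0.0197, 0.0886]
tool_rot: [-1.953, -2.461, -0.0]
contact_force: [-0.1, -1.1, 0.3]
opening: -0.0001
grip_force: 0.0
t 14.1833 tool [106.4  -2.6] 88.6
n 205 tilt 77.1 via [63.8 74.9] y -13.291660658247055 far end [133.48186   90.385254]
foot n 173 x [-26.3  -4.9] y [-33.   21.3]
```

Still held by friction; keep creeping.

```bash
python3 -m crank '0.0008 0.0002 -0.0012 0;0.0008 0.0002 -0.0012 0;0.0008 0.0002 -0.0012 0;0.0008 0.0002 -0.0012 0;0.0008 0.0002 -0.0012 0'
python3 -m crank '0.0006 0.0001 -0.0012 0;0.0006 0.0001 -0.0012 0;0.0006 0.0001 -0.0012 0;0.0006 0.0001 -0.0012 0;0.0006 0.0001 -0.0012 0'
python3 -c "
from h import *;tilt()"
```

```text
t: 14.6
tool_pos: [0.7162, 0.0202, 0.0855]
tool_rot: [1.953, 2.461, -0.0]
contact_force: [0.7, 0.3, 0.6]
opening: 0.0004
grip_force: 0.1
t: 15.02
tool_pos: [0.7176, 0.0204, 0.0825]
tool_rot: [-1.953, -2.461, 0.0]
contact_force: [-0.8, -0.2, -0.1]
opening: -0.0001
grip_force: 0.0
t 15.0667 tool [109.9  -2.7] 82.3
n 203 tilt 80.1 via [66.5 71.2] y -13.03255150812893 far end [137.10135  82.63326]
foot n 179 x [-24.3  -4.5] y [-32.8  22.2]
```

```bash
python3 -m crank '0.0006 0.0001 -0.0013 0;0.0006 0.0001 -0.0013 0;0.0006 0.0001 -0.0013 0;0.0006 0.0001 -0.0013 0;0.0006 0.0001 -0.0013 0'
python3 -m crank '0.0005 0.0001 -0.0013 0;0.0005 0.0001 -0.0013 0;0.0005 0.0001 -0.0013 0;0.0005 0.0001 -0.0013 0;0.0005 0.0001 -0.0013 0'
python3 -m crank '0.0005 0.0001 -0.0013 0;0.0005 0.0001 -0.0013 0;0.0005 0.0001 -0.0013 0;0.0005 0.0001 -0.0013 0;0.0005 0.0001 -0.0013 0'
python3 -c "
from h import *;tilt()"
```

```text
t: 15.48
tool_pos: [0.7192, 0.0207, 0.0792]
tool_rot: [-1.953, -2.461, 0.0]
contact_force: [-0.8, 0.4, 0.8]
opening: 0.0002
grip_force: 0.0
t: 15.9
tool_pos: [0.7204, 0.0209, 0.076]
tool_rot: [1.953, 2.461, -0.0]
contact_force: [0.3, -0.4, 0.4]
opening: -0.0
grip_force: 0.0
t: 16.32
tool_pos: [0.7217, 0.0212, 0.0727]
tool_rot: [-1.953, -2.461, 0.0]
contact_force: [-0.3, 0.3, 0.3]
opening: 0.0003
grip_force: 0.0
t 16.3667 tool [114.   -2.8] 72.6
n 132 tilt 88.2 via [86.4 61.7] y -13.113458071923416 far end [147.24107   63.515026]
foot n 219 x [-18.7  -3.6] y [-32.6  23.4]
```

It has laid down. Retreat upward and check.

```bash
python3 -m crank '0 0 0.04 0;0 0 0.06 0;0 0 0.07 0;0 0 0.07 0;0 0 0 0'
python3 -c "
from h import *;tilt('crop7.png')"
```

```text
t: 16.78
tool_pos: [0.726, 0.0209, 0.2036]
tool_rot: [1.945, 2.451, 0.014]
contact_force: [0.7, -0.3, 2.2]
opening: -0.0001
grip_force: 0.0
t 16.8333 tool [117.1  -3.8] 200.1
n 137 tilt 87.8 via [81.6 61.4] y -12.801315812170818 far end [146.11745   64.872284]
foot n 220 x [-18.8  -3.1] y [-32.8  21.7]
```

View pics/crop7.png

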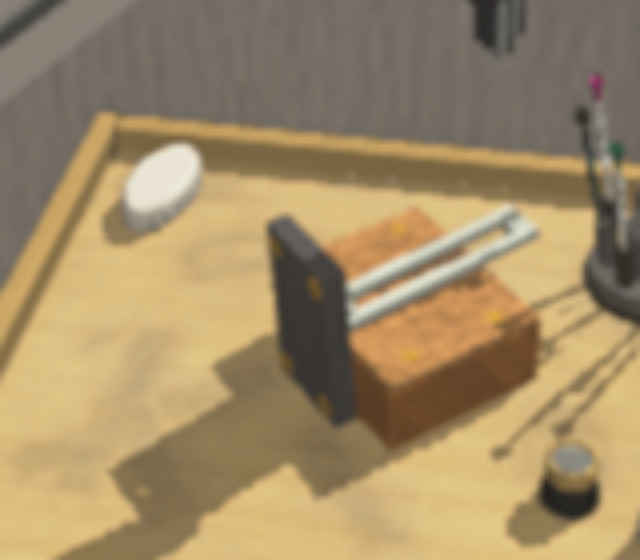

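The bracket lies level across the cork (far end at (530,230)). Its foot stands on edge along the face (270–350, 220–420) with the screws facing out, and the robot is clear.

```bash
python3 -m crank '0 0 0 0;0 0 0 0;0 0 0 0;0 0 0 0;0 0 0 0'; python3 -c "
from station import ctrl;print(ctrl.finish_job())"
```

```text
t: 17.25
tool_pos: [0.721, 0.0212, 0.191]
tool_rot: [-1.951, -2.459, 0.002]
contact_force: [0.4, -0.2, -0.3]
opening: -0.0
grip_force: 0.0
the job is handed in; nothing more can be done
None
```

I squared the bracket against the block (about 0.03 rad off in the camera measurement), tipped it over slowly to lie level across the cork with its screws facing out, and handed the job in at about 17 s; no verdict came back.

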